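Change over the glaze jars on the platform shaker and start it

TASK

Change over the glaze shaker: loosen the red knob of its clamp bar, draw the bar back, take out the shaken jar that is still in it and stand it on the single white tile on the green cutting mat. Then stand every glaze jar from the wooden crate upright in one row on the shaker's rubber mat, between the rods (the dropper bottle, cone pack and test tile stay in the crate), slide the bar up so that the jars have no play between the end stop and the bar, and lock it tight with the knob. Only then start the shaker: press the green key just until it clicks, not down to its bottom, and let go.

Things in the scene. Friction and masses are not known exactly. Their poses are not given: they have to be found in the camera images.
- tray (a point): centre of the shaker's platform, on top of its level black rubber mat, 64 mm above the table (white desktop machine, 260 x 340 mm, fixed). x axis: away from the console, across the row of jars; y axis: along the row; z up. Two rods along y (10 mm thick, tops 31 mm above the mat) at x = -44 and +44 mm leave 78 mm for the jars. Console at x = -165 to -99 mm, 58 mm above the table
- stop_face (a point): middle of the rubber face of the fixed end stop, at tray x = 0, y = -130 mm, 20 mm above the mat; same axes as the tray. The jars' row starts here and runs to +y; the stop reaches 37 mm above the mat
- bar_face (a point): middle of the rubber face of the clamp bar, on its side towards the end stop, 28 mm above the mat; same axes as the tray. The jars stand between the end stop and this face. The bar lies across the rods, slides on them along y, and reaches 45 mm above the mat
- clamp_bar (a joint): slide of the clamp bar, m: 0 to 0.180, grows as the bar moves away from the end stop; the space between the end stop and the bar's face is 0.055 m plus this value. It starts locked, close to the shaken jar. Free, it takes about 1.5 N to slide; jars that it pushes along add 2 to 3 N each. Locked, it holds against 15 N and more
- knob_grip (a point): grip point of the red clamp knob, on its upright axis, 63 mm above the mat, at tray x = -80 mm. A T grip: bar 50 mm long, 13 mm thick, 30 mm high (14 mm of it above this point); this point's x axis runs along the bar. Its hub (33 mm wide) ends 14 mm below this point, the clamp head's top is 22 mm below. It rides with the clamp bar, 12 mm behind its face: the bar can be moved by holding the knob
- clamp_knob (a joint): turn of the clamp knob, rad: 0 loose (a stop), grows clockwise seen from above, 1.4 at the end. Below 0.5 the bar is free; from there it bites, at 0.85 and more it is locked. It starts locked at 1.1 to 1.3. At 0 the T grip lies along the tray's x axis. Turning takes 0.12 N m loose, up to 0.25 N m tight; it stays where it is left
- key_top (a point): top of the green start key, a round dome key 26 mm in diameter on the console, 69 mm above the table when up; it is pressed straight down. The other keys of the panel are only printed
- start_key (a joint): travel of the start key, m: 0 up, 0.0065 at its hard bottom. The force jumps to 2 N at the touch, climbs to about 5.5 N at 1.7 mm, then the dome clicks and the force falls to about 2.3 N at 4.3 mm; after that it climbs again to 7 N at the bottom. The click is made at 3 mm; beyond 5.8 mm it is pressed too far. It springs back when let go
- jar_red_mid (a point): centre (half-way up) of a glaze jar, a white round screw-lid jar with a red lid and a brown label: body 68 mm in diameter, lid 60 mm in diameter and 17 mm high on top, 85 mm high in all, about 0.3 kg; z axis up along the jar. It stands upright in the crate at the start, or is absent
- jar_black_mid (a point): centre (half-way up) of a glaze jar, a white round screw-lid jar with a black lid and a grey label: body 68 mm in diameter, lid 60 mm in diameter and 17 mm high on top, 85 mm high in all, about 0.3 kg; z axis up along the jar. It stands upright in the crate at the start, or is absent
- jar_cream_mid (a point): centre (half-way up) of a glaze jar, a white round screw-lid jar with a cream lid and a green label: body 56 mm in diameter, lid 49 mm in diameter and 14 mm high on top, 68 mm high in all, about 0.3 kg; z axis up along the jar. It stands upright in the crate at the start, or is absent
- jar_blue_mid (a point): centre (half-way up) of a glaze jar, a white round screw-lid jar with a black lid and a blue label: body 60 mm in diameter, lid 53 mm in diameter and 15 mm high on top, 75 mm high in all, about 0.3 kg; z axis up along the jar. The shaken jar: it starts upright on the shaker's mat, between the end stop and the clamp bar
- tile_top (a point): centre of the top face of the plain white tile for the shaken jar: 100 mm (its x axis) by 69 mm (y), 8 mm thick, flat and fixed on the green cutting mat (z axis up)
- dropper_mid (a point): centre (half-way up) of the small brown dropper bottle with a black rubber top, 33 mm in diameter, 102 mm high, standing in the crate; it stays there
- cone_pack_mid (a point): middle of the clay bar of a pyrometric cone pack (28 x 92 x 18 mm, three thin cones standing on it, 63 mm high in all; long side along its y axis), 9 mm above its underside; it lies in the crate and stays there
- test_tile_mid (a point): centre of a small blue and black glazed test tile, 65 x 65 x 8 mm, lying flat on the crate's floor; it stays there
- crate: open wooden crate, 306 mm (its x) by 216 mm (its y), 50 mm high with 9 mm walls and floor, fixed; origin at the centre of its underside, 4 mm above the table

How it is judged:
On the way, in this order (a step that is already met when the one before it is completed fails the run):
1. the clamp knob is loosened (value of joint clamp_knob below 0.4 rad), for 0.2 s.
2. the shaken jar stands on the white tile, and every glaze jar of the crate stands upright on the rubber mat, between the rods, the end stop and the bar (x of jar_red_mid in the frame of tray between -0.014 and 0.014 m and y of each of jar_red_mid, jar_black_mid in the frame of tray above -0.1 m and y of each of jar_red_mid, jar_black_mid in the frame of bar_face below -0.03 m and z of each of jar_red_mid, jar_black_mid in the frame of tray below 0.0485 m and angle between each of jar_red_mid, jar_black_mid, jar_cream_mid, jar_blue_mid's own z axis and vertical below 0.15 rad and x of jar_black_mid in the frame of tray between -0.014 and 0.014 m and x of jar_cream_mid in the frame of tray between -0.014 and 0.014 m and y of jar_cream_mid in the frame of tray above -0.106 m and y of jar_cream_mid in the frame of bar_face below -0.024 m and z of jar_cream_mid in the frame of tray below 0.04 m and x of jar_blue_mid in the frame of tile_top between -0.045 and 0.045 m and y of jar_blue_mid in the frame of tile_top between -0.03 and 0.03 m and z of jar_blue_mid in the frame of tile_top below 0.0435 m), for 0.2 s.
3. the bar is up against the jars, which have no play, and the knob is locked (x of jar_red_mid in the frame of tray between -0.014 and 0.014 m and y of each of jar_red_mid, jar_black_mid in the frame of tray above -0.1 m and y of each of jar_red_mid, jar_black_mid in the frame of bar_face below -0.03 m and z of each of jar_red_mid, jar_black_mid in the frame of tray below 0.0485 m and angle between each of jar_red_mid, jar_black_mid, jar_cream_mid's own z axis and vertical below 0.15 rad and x of jar_black_mid in the frame of tray between -0.014 and 0.014 m and x of jar_cream_mid in the frame of tray between -0.014 and 0.014 m and y of jar_cream_mid in the frame of tray above -0.106 m and y of jar_cream_mid in the frame of bar_face below -0.024 m and z of jar_cream_mid in the frame of tray below 0.04 m and (y of any of jar_red_mid, jar_black_mid in the frame of tray below -0.091 m or y of jar_cream_mid in the frame of tray below -0.097 m) and (y of any of jar_red_mid, jar_black_mid in the frame of bar_face above -0.039 m or y of jar_cream_mid in the frame of bar_face above -0.033 m) and (horizontal distance between jar_red_mid and jar_black_mid below 0.073 m or horizontal distance between jar_red_mid and jar_cream_mid below 0.067 m) and (horizontal distance between jar_black_mid and jar_red_mid below 0.073 m or horizontal distance between jar_black_mid and jar_cream_mid below 0.067 m) and (horizontal distance between jar_cream_mid and jar_red_mid below 0.067 m or horizontal distance between jar_cream_mid and jar_black_mid below 0.067 m) and value of joint clamp_knob above 0.85 rad), for 0.2 s.
4. the start key is pressed until it clicks, with the jars clamped (all of step 3 and value of joint start_key above 0.003 m).
At the end, for the whole second after the job is handed in: Crate jars upright (0.15 rad) on the rubber mat, within 14 mm of the middle line; no gap over 5 mm between jars, end stop and bar; knob at 0.85 rad or more; start key up; shaken jar upright on the tile (centre 45 mm along, 30 mm across); all at rest; bottle, cone pack, test tile in the crate (all of step 3 and x of dropper_mid in the frame of crate between -0.153 and 0.153 m and y of dropper_mid in the frame of crate between -0.108 and 0.108 m and height (world z) of each of dropper_mid, cone_pack_mid, test_tile_mid below 0.09 m and x of cone_pack_mid in the frame of crate between -0.153 and 0.153 m and y of cone_pack_mid in the frame of crate between -0.108 and 0.108 m and x of test_tile_mid in the frame of crate between -0.153 and 0.153 m and y of test_tile_mid in the frame of crate between -0.108 and 0.108 m and x of jar_blue_mid in the frame of tile_top between -0.045 and 0.045 m and y of jar_blue_mid in the frame of tile_top between -0.03 and 0.03 m and z of jar_blue_mid in the frame of tile_top below 0.0435 m and angle between jar_blue_mid's own z axis and vertical below 0.15 rad and value of joint start_key below 0.001 m and linear speed of each of jar_red, jar_black, jar_cream, jar_blue below 0.02 m/s); the robot touches nothing.
It fails at once if the start key is pressed on past its click to the bottom (beyond 5.8 mm) (value of joint start_key above 0.0058 m).
It fails at once if the start key is pressed to its click while the clamp is not locked (value of joint start_key above 0.003 m and value of joint clamp_knob below 0.8 rad).
Of jar_red, jar_black, jar_cream only 2 to 3 are there at a start; the rules pass over those that are not, and their reading is None.
At some moment in a run one of jar_red, jar_black, jar_cream may be knocked a few centimetres aside while the robot is not near it.
Once in a run the grip may slacken for a moment while it holds something.
It also fails if it takes over 192 s, if anything falls off the work surface, if the arm or the gripper's body presses on something with over 40 N, if the wrist force passes 120 N, or if a joint passes its speed limit or range.

ROBOT

A 6-joint arm with a two-finger parallel gripper is mounted at the origin on a cart in front of the work surface, level with it; the furniture and walls round the work are solid. World frame = base frame: x ahead of the robot, y to its left, z up, the work surface at z = 0. Lengths are in m, angles in rad, forces in N, time in s.
With the tool pointing down it reaches from about 0.4 to 0.925 m from the base axis. Payload 3.4 kg.
Tool frame: the origin (TCP) lies at the very end of the fingers, on their centre line; the grasp point (between the pads) lies grasp_offset behind it (grasp_offset is the distance from the TCP to the grasp point, in m); z points along the fingers, y is the line along which they close (so a half turn about z gives the same grasp; the last joint's range is limited). The gripper opens to 85 mm and grips with 20 to 120 N. Pads are 22 mm wide; open, the fingers measure 114 mm over their backs; the gripper's body (76 mm by 85 mm) begins 54 mm behind the grasp point. The pads swing forward as they close: fully open they stand 13 mm farther back than shut.
Start: joints at [-1.369, 0.307, 1.506, -0, 1.328, -0.073], TCP at [0.156, -0.553, 0.199] pointing down, gripper open.
Joint ranges: [-3.12, 3.12], [-1.05, 2.28], [0.14, 2.33], [-1.42, 4.57], [0.1, 2.73], [-2.68, 2.68]. Speed limits (rad/s): [2.57, 2.57, 3.14, 3.14, 3.14, 3.14].

INTERFACE

Orientations are given as a unit quaternion [w, x, y, z].
In Python, from bench import * gives the robot as it stands.
- The arm moves only by the shell command python3 -m jog 'ROWS' [OPENING] [FORCE]. ROWS is JSON, a list that holds one entry, the list of rows, each a list of 4 numbers: the shift along the tool's x, y, z in cm, then the turn about the tool's z in rad. A call has 1 to 20 rows; each row is the pose to reach, as a shift and turn from the pose commanded when the call began, along the tool's axes at that moment; what a row does not reach only later rows make up. A row lasts 1/10 s, in which the tool goes at most 50 mm and 8.59 degrees, less where a joint would pass 70% of its speed; a pose out of reach is approached as far as the arm can. A call with a gripper value outside its range is refused whole. OPENING is the opening in per cent of the stroke, from 0 (shut) to 100 (fully open), set as the call begins (- or left out, the last holds). The fingers move at their own pace and stop on an object; FORCE is the grip in N (left out, the last holds). Time passes only in rows, so rows that repeat a pose let the fingers close. It gives the time, the measured TCP pose, the force, the opening and the grip force at its end, in the units of the state.
- get_state(): the state, without advancing time (a new reading comes with each control period).
- read_camera(name): name is "scene" or "side" or "wrist"; returns (picture, depth): 384x512x3 uint8, blue, green, red; 384x512 float32, m along the optical axis (not along the pixel's ray), 0 where there is no reading.
- calibration(name): a dict with "fx", "fy", "cx", "cy" (pixels), "position" and "orientation" of the camera in the world. Camera axes: x right, y down, z forward; pixel columns grow to the right and rows downward; lengths in m; the calibration is good to about 2 mm. The wrist camera is an equidistant fisheye: a pixel r from the principal point sees the ray r / f radians off the axis. A picture is of the moment at which its call begins: read the wrist's pose just before it. calibration takes no time and is no camera call; for the wrist camera it gives the pose at the moment of the call.
- finish_job(): hands the job in; it is judged then, once.
Trained networks look in the newest picture that a camera, given by its name, has taken for a name from the list of things; names that differ only in an ending like _2 or _b are one class to them, and where a whole thing is asked for, a point or a joint stands for the part that bears it (a point fixed in the world has none). Each returns a list of dicts, best first, with "confidence" (0 to 1); they miss things now and then, are a little off and sometimes report something else, mostly with a low value. They report only what shows in the picture. A call takes as long as a camera call.
- regions_of(target, camera): "region" (384x512 bool, what is visible of it) and "xy" ([column, row] in pixels, amid what is visible of it).
- place_of(target, camera): "xy" ([column, row] in pixels: a listed point, or the origin of a listed thing).
The state is a dict: "time_s": time; "joints": joint angles; "qd": joint speeds; "effort": joint torques, N m; "tool_pos": TCP position; "tcp_rot": TCP orientation; "force": force on the tool from outside, world axes, zero at the start; "torque": the same for the moment, N m; "width": finger opening in m; "gripper_force": force on a finger pad.
Only numpy, scipy, OpenCV 4.12 (cv2) and the standard library are available. Lean on these libraries where they do the work, as an engineer would, in place of code of your own. Each camera call takes 0.05 s, during which the arm holds its last target. There are 200 camera calls.

## Working session

There is one attempt and no reset: what is moved stays moved. The work goes in short steps, Python scripts to look and compute and a shell command to move; the robot and the scene stay as the last step left them, time stands still between calls to the robot, and variables do not carry over. Pictures are saved under pics/ and viewed, at most 14 in all, crops included, and the job is handed in when it is done.

```bash
ls; mkdir -p pics
python3 - <<'E'
from bench import *
import cv2
s=get_state();print(s)
for n in("scene","side","wrist"):
    p,d=read_camera(n);cv2.imwrite(f"pics/{n}0.png",p);c=calibration(n);print(n,c)
E
```

```text
pics
{'time_s': 0.0, 'joints': array([-1.36949654e+00,  3.07545096e-01,  1.50769175e+00, -1.66636536e-05,
        1.32838838e+00, -7.35149616e-02]), 'qd': array([ 6.78235269e-04,  1.56661987e-05, -7.05671590e-04,  3.09391068e-04,
        1.04315514e-03,  2.32023126e-03]), 'effort': array([ 1.47236901e-04, -4.57555497e+01, -2.51920313e+01, -4.50840907e-04,
        1.32279101e-02, -9.67589187e-06]), 'tool_pos': array([ 0.15584398, -0.5526756 ,  0.19789016]), 'tcp_rot': array([-1.01369794e-03,  9.90573664e-01,  1.36977308e-01, -7.29586074e-05]), 'force': array([0.60925258, 0.34270602, 0.0132781 ]), 'torque': array([-0.0117389 , -0.02315278, -0.04469132]), 'gripper_force': 0.0, 'width': 0.08571483885664963}
scene {'fx': 455.78783465400306, 'fy': 455.78783465400306, 'cx': 260.47602385934255, 'cy': 190.7658125669934, 'position': array([-0.0962084 ,  0.75975668,  1.01501062]), 'orientation': array([ 0.13884841, -0.32313977,  0.85787355, -0.37463954])}
side {'fx': 385.09175064208915, 'fy': 385.09175064208915, 'cx': 249.63799033696955, 'cy': 190.92154256863714, 'position': array([ 0.46060796, -0.88117452,  0.89537955]), 'orientation': array([-0.40234122,  0.91508479, -0.02023204,  0.01822158])}
wrist {'fx': 297.3186396354542, 'fy': 297.3186396354542, 'cx': 250.90724237928603, 'cy': 188.47187950125317, 'position': array([ 0.23174212, -0.5309779 ,  0.37219157]), 'orientation': array([ 0.12304569,  0.78777174, -0.59622105, -0.09378648])}
```

```bash
cat > h.py <<'E'
from bench import *
import numpy as np, cv2
from scipy.spatial.transform import Rotation as R
def rot(q): return R.from_quat([q[1],q[2],q[3],q[0]]).as_matrix()
def ray(cam,uv,c=None):
    c=c or calibration(cam); u=(uv[0]-c['cx'])/c['fx']; v=(uv[1]-c['cy'])/c['fy']
    if cam=='wrist':
        r=np.hypot(u,v); k=np.sin(r)/r if r>1e-9 else 1; d=np.array([u*k,v*k,np.cos(r)])
    else: d=np.array([u,v,1.])
    return np.array(c['position']),rot(c['orientation'])@d
def atz(cam,uv,z,c=None):
    o,d=ray(cam,uv,c); return o+d*(z-o[2])/d[2]
def cloud(cam,depth,mask=None):
    c=calibration(cam); v,u=np.nonzero((depth>0)&(mask if mask is not None else True))
    z=depth[v,u]; P=np.c_[(u-c['cx'])/c['fx']*z,(v-c['cy'])/c['fy']*z,z]
    return P@rot(c['orientation']).T+c['position'],u,v
E
python3 - <<'E'
from h import *
Z={'key_top':.069,'tile_top':None,'knob_grip':.127,'tray':.064,'bar_face':.092,'stop_face':.084,'jar_red_mid':.055,'jar_black_mid':.055,'jar_cream_mid':.047,'jar_blue_mid':.1015,'tile_top':.01,'dropper_mid':.064,'cone_pack_mid':.022,'test_tile_mid':.017,'crate':.004}
for cam in('scene','side'):
  read_camera(cam)
  for n,z in Z.items():
    for r in place_of(n,cam)[:2]: print(cam,n,np.round(r['confidence'],2),np.round(r['xy']),np.round(atz(cam,r['xy'],z),3))
E
```

```text
scene key_top 0.48 [253. 248.] [0.436 0.175 0.069]
scene key_top 0.21 [348. 186.] [ 0.385 -0.204  0.069]
scene tile_top 0.94 [247. 195.] [ 0.631 -0.013  0.01 ]
scene knob_grip 0.66 [222. 232.] [0.501 0.224 0.127]
scene knob_grip 0.63 [313. 155.] [ 0.514 -0.195  0.127]
scene tray 0.85 [189. 240.] [0.592 0.267 0.064]
scene tray 0.63 [345. 187.] [ 0.39  -0.198  0.064]
scene stop_face 0.75 [224. 215.] [0.573 0.149 0.084]
scene jar_black_mid 0.9 [348. 186.] [ 0.39  -0.219  0.055]
scene jar_cream_mid 0.81 [322. 179.] [ 0.476 -0.2    0.047]
scene jar_blue_mid 0.93 [217. 213.] [0.579 0.168 0.102]
scene jar_blue_mid 0.51 [362. 169.] [ 0.375 -0.265  0.102]
scene dropper_mid 0.74 [360. 169.] [ 0.4   -0.304  0.064]
scene cone_pack_mid 0.76 [338. 167.] [ 0.485 -0.31   0.022]
scene test_tile_mid 0.49 [314. 158.] [ 0.578 -0.301  0.017]
scene crate 0.61 [328. 180.] [ 0.48  -0.25   0.004]
side key_top 0.4 [224. 158.] [0.442 0.191 0.069]
side tile_top 0.74 [286. 211.] [ 0.638 -0.018  0.01 ]
side knob_grip 0.56 [240. 145.] [0.496 0.187 0.127]
side knob_grip 0.52 [264. 154.] [0.573 0.132 0.127]
side bar_face 0.65 [267. 151.] [0.589 0.196 0.092]
side stop_face 0.91 [261. 163.] [0.566 0.141 0.084]
side jar_black_mid 0.98 [201. 251.] [ 0.377 -0.206  0.055]
side jar_cream_mid 0.87 [241. 250.] [ 0.487 -0.2    0.047]
side jar_blue_mid 0.74 [264. 156.] [0.575 0.159 0.102]
side dropper_mid 0.85 [208. 280.] [ 0.398 -0.307  0.064]
side dropper_mid 0.49 [241. 276.] [ 0.483 -0.3    0.064]
side cone_pack_mid 0.83 [243. 287.] [ 0.488 -0.305  0.022]
side test_tile_mid 0.66 [274. 287.] [ 0.571 -0.303  0.017]
side test_tile_mid 0.16 [225. 161.] [0.443 0.239 0.017]
side crate 0.76 [243. 277.] [ 0.489 -0.26   0.004]
```

View pics/scene0.png

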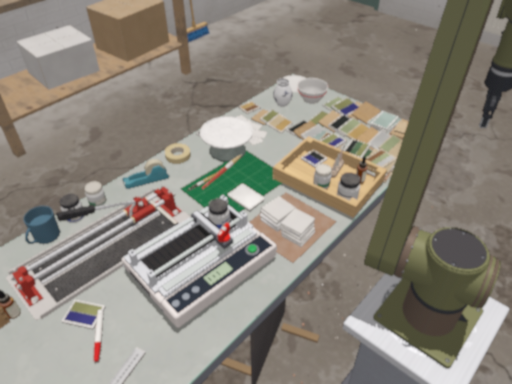

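View pics/side0.png

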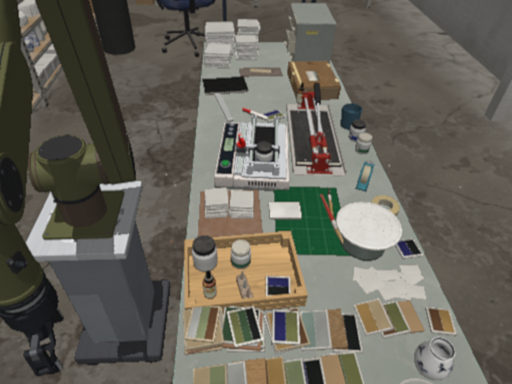

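```bash
cat >> h.py <<'E'
def to(*targets):
    "targets: (x,y,z[,yaw of tool x]) -> shift in cm and turn in tool axes from now"
    s=get_state(); M=rot(s['tcp_rot']); y0=np.arctan2(M[1,0],M[0,0])
    print('now',np.round(s['tool_pos'],4),'yaw',round(y0,3),'t',round(s['time_s'],1),'w',round(s['width'],4),'tilt',np.round(M[:,2],3))
    for t in targets:
        d=M.T@(np.array(t[:3])-s['tool_pos'])*100
        print(t,'->',np.round(d,2),round(y0-t[3],3) if len(t)>3 else '')
E
python3 -c "
from h import *
to((.43,-.38,.38,0),(.47,.1,.38,0),(.5,.12,.33,0))
s=get_state()
c=calibration('wrist');print(rot(s['tcp_rot']).T@(c['position']-s['tool_pos']),rot(s['tcp_rot']).T@rot(c['orientation']))"
```

```text
now [ 0.156  -0.5534  0.1988] yaw 0.275 t 1.6 w 0.0853 tilt [-0. -0. -1.]
(0.43, -0.38, 0.38, 0) -> [ 31.08  -9.26 -18.12] 0.275
(0.47, 0.1, 0.38, 0) -> [ 47.95 -54.37 -18.12] 0.275
(0.5, 0.12, 0.33, 0) -> [ 51.38 -55.48 -13.12] 0.275
[ 0.07899002 -0.00074958 -0.17407918] [[ 1.03642415e-04 -9.52105219e-01 -3.05770569e-01]
 [ 9.99999856e-01 -6.21531574e-05  5.32486649e-04]
 [-5.25987924e-04 -3.05770580e-01  9.52105076e-01]]
```

```bash
python3 -m jog '[[[5,-1.5,-5,0.05],[10,-3,-9,0.1],[15,-4.5,-14,0.15],[20,-6,-18,0.2],[26,-8,-18,0.25],[31,-9.3,-18,0.275],[33,-14,-18,0.275],[35,-18.5,-18,0.275],[37,-23,-18,0.275],[38.5,-27.5,-18,0.275],[40,-32,-18,0.275],[42,-36.5,-18,0.275],[43.5,-41,-18,0.275],[45,-45.5,-18,0.275],[46.5,-50,-18,0.275],[48,-54.4,-18,0.275],[51.4,-55.5,-15,0.275],[51.4,-55.5,-13,0.275],[51.4,-55.5,-13,0.275],[51.4,-55.5,-13,0.275]]]'
python3 - <<'E'
from h import *
to((.5,.12,.33,0))
p,d=read_camera('wrist');cv2.imwrite('pics/w1.png',p)
Z={'key_top':.069,'knob_grip':.127,'tray':.064,'bar_face':.092,'stop_face':.084,'jar_blue_mid':.1015,'tile_top':.01}
for n,z in Z.items():
    for r in place_of(n,'wrist')[:2]: print(n,np.round(r['confidence'],2),np.round(r['xy']),np.round(atz('wrist',r['xy'],z),3))
E
```

```text
time_s: 3.65
tool_pos: [0.4995, 0.1203, 0.3281]
tcp_rot: [0.001, 1.0, 0.001, -0.001]
force: [0.2, 0.2, -0.8]
width: 0.0852
gripper_force: 0.0
now [0.4995 0.1203 0.3281] yaw 0.001 t 3.6 w 0.0852 tilt [-0.002 -0.001 -1.   ]
(0.5, 0.12, 0.33, 0) -> [ 0.05  0.03 -0.19] 0.001
key_top 0.69 [219. 185.] [0.445 0.169 0.069]
knob_grip 0.71 [174. 159.] [0.5   0.221 0.127]
knob_grip 0.51 [198.  95.] [0.583 0.186 0.127]
tray 0.69 [157.  90.] [0.594 0.26  0.064]
tray 0.25 [215.  99.] [0.576 0.172 0.064]
bar_face 0.93 [198.  94.] [0.584 0.193 0.092]
stop_face 0.65 [243. 100.] [0.574 0.131 0.084]
stop_face 0.46 [218. 184.] [0.452 0.169 0.084]
jar_blue_mid 0.64 [218.  99.] [0.577 0.164 0.102]
jar_blue_mid 0.26 [196.  94.] [0.584 0.194 0.102]
tile_top 0.87 [330.  62.] [ 0.642 -0.011  0.01 ]
```

View pics/w1.png

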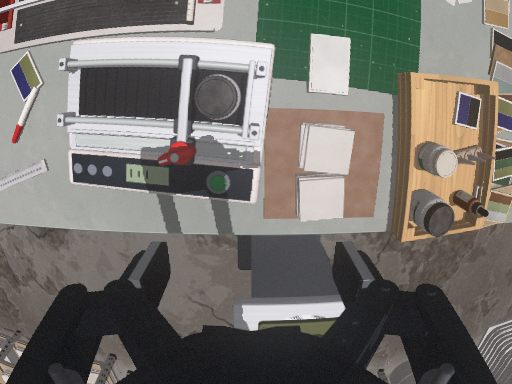

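```bash
cat >> h.py <<'E'
def wcloud(depth,c):
    v,u=np.nonzero(depth>0); z=depth[v,u]
    a=(u-c['cx'])/c['fx']; b=(v-c['cy'])/c['fy']; r=np.hypot(a,b)+1e-9
    k=np.tan(r)/r; P=np.c_[a*k*z,b*k*z,z]
    return P@rot(c['orientation']).T+c['position'],u,v
E
python3 - <<'E'
from h import *
c=calibration('wrist');p,d=read_camera('wrist');P,u,v=wcloud(d,c)
np.savez('/tmp/w1.npz',P=P,u=u,v=v)
box=(P[:,0]>.36)&(P[:,0]<.76)&(P[:,1]>.05)&(P[:,1]<.5)
m=box&(P[:,2]>.047)&(P[:,2]<.068)
print(m.sum()); Q=P[m][:,:2].astype(np.float32)
r=cv2.minAreaRect(Q);print('rect wrist',r)
for cam in('scene','side'):
    _,dd=read_camera(cam);S,_,_=cloud(cam,dd)
    b=(S[:,0]>.36)&(S[:,0]<.72)&(S[:,1]>.05)&(S[:,1]<.5)&(S[:,2]>.05)&(S[:,2]<.068)
    # restrict to largest cluster on 5mm grid
    g=np.zeros((120,120),np.uint8);ij=((S[b][:,:2]-[.3,0])/.005).astype(int);g[ij[:,0],ij[:,1]]=1
    n,l,st,_=cv2.connectedComponentsWithStats(g);k=1+st[1:,4].argmax();q=S[b][l[ij[:,0],ij[:,1]]==k][:,:2].astype(np.float32)
    print(cam,len(q),cv2.minAreaRect(q))
g=np.zeros((120,120),np.uint8);ij=((Q-[.3,0])/.005).astype(int);g[ij[:,0],ij[:,1]]=1
n,l,st,_=cv2.connectedComponentsWithStats(g);k=1+st[1:,4].argmax();q=Q[l[ij[:,0],ij[:,1]]==k];print(len(q),cv2.minAreaRect(q))
rods=P[box&(P[:,2]>.086)&(P[:,2]<.1)]
print(len(rods))
# pixels of interest
for n,uv,z in(('key',(219,183),.069),('knob',(177,154),.14),('jarblue top',(216,97),.139),('rodUL',(62,64),.095),('rodUR',(262,70),.095),('rodLL',(62,119),.095),('rodLR',(253,131),.095)):
    print(n,np.round(atz('wrist',uv,z),3))
top=P[box&(P[:,2]>.128)&(P[:,2]<.146)&(P[:,0]>.53)];print('blue lid',len(top),cv2.minEnclosingCircle(top[:,:2].astype(np.float32)),top[:,2].mean())
kn=P[box&(P[:,2]>.128)&(P[:,2]<.15)&(P[:,0]<.53)];print('knob',len(kn),cv2.minAreaRect(kn[:,:2].astype(np.float32)),kn[:,2].mean())
E
```

```text
23282
rect wrist ((0.5500211119651794, 0.26661765575408936), (0.33845943212509155, 0.2556639611721039), 83.84587860107422)
scene 6873 ((0.5436809062957764, 0.2679806351661682), (0.33875784277915955, 0.25019434094429016), 83.49361419677734)
side 2175 ((0.5470046401023865, 0.2629753649234772), (0.34013307094573975, 0.25416991114616394), 83.95121002197266)
16675 ((0.5500211119651794, 0.26661765575408936), (0.33845943212509155, 0.2556639611721039), 83.84587860107422)
3230
key [0.448 0.169 0.069]
knob [0.508 0.214 0.14 ]
jarblue top [0.578 0.163 0.139]
rodUL [0.65  0.412 0.095]
rodUR [0.615 0.106 0.095]
rodLL [0.563 0.417 0.095]
rodLR [0.531 0.118 0.095]
blue lid 1454 ((0.5774258971214294, 0.16445261240005493), 0.027538465335965157) 0.13737210329445257
knob 384 ((0.5027891993522644, 0.21768346428871155), (0.013829872012138367, 0.04836490377783775), 14.21091365814209) 0.13855091956118662
```

Run:
```python
from h import *
import bench
print([n for n in dir(bench) if 'grasp' in n.lower()],getattr(bench,'grasp_offset',None))
print(get_state()['joints'])
to((.5028,.2177,.2,-1.322),(.5028,.2177,.117,-1.322))
```

```text
['grasp_offset'] 0.0187
[1.53031188e-01 1.44699047e-01 1.40193136e+00 3.42448322e-05
 1.59437364e+00 1.72471733e+00]
now [0.5002 0.1199 0.3291] yaw -0.001 t 4.2 w 0.0853 tilt [ 0.001  0.    -1.   ]
(0.5028, 0.2177, 0.2, -1.322) -> [ 0.25 -9.78 12.92] 1.321
(0.5028, 0.2177, 0.117, -1.322) -> [ 0.24 -9.78 21.22] 1.321
```

```bash
python3 -m jog '[[[0,-2,1,-0.14],[0,-4,2,-0.28],[0,-6,3,-0.42],[0.2,-8,5,-0.56],[0.2,-9.8,7,-0.7],[0.2,-9.8,9,-0.84],[0.2,-9.8,11,-0.98],[0.2,-9.8,12.9,-1.12],[0.2,-9.8,12.9,-1.26],[0.2,-9.8,12.9,-1.4],[0.2,-9.8,12.9,-1.54],[0.2,-9.8,12.9,-1.68],[0.2,-9.8,12.9,-1.82],[0.2,-9.8,12.9,-1.82],[0.2,-9.8,12.9,-1.82]]]' 60 40
python3 - <<'E'
from h import *
to((.5028,.2177,.117,1.82))
c=calibration('wrist');p,d=read_camera('wrist');P,u,v=wcloud(d,c);cv2.imwrite('pics/w2.png',p)
for r in regions_of('clamp_knob','wrist')[:2]:
    print(r['confidence'],r['xy'],r['region'].sum()); m=r['region'][v,u]&(P[:,2]>.13)&(P[:,2]<.15);k=P[m][:,:2].astype(np.float32); 
    if len(k)>5: print(cv2.minAreaRect(k),P[m][:,2].mean())
E
```

```text
time_s: 5.7
tool_pos: [0.5022, 0.2182, 0.1998]
tcp_rot: [0.0, 0.615, 0.788, 0.0]
force: [0.0, -0.1, 0.2]
width: 0.0513
gripper_force: 0.0
now [0.5022 0.2182 0.1998] yaw 1.816 t 5.7 w 0.0513 tilt [ 0.  0. -1.]
(0.5028, 0.2177, 0.117, 1.82) -> [-0.06  0.05  8.28] -0.004
0.57 [248.5, 186.0] 1290
((0.5020791888237, 0.21953940391540527), (0.012803502380847931, 0.04846218228340149), 14.409639358520508) 0.1390651108512045
```

View pics/w2.png

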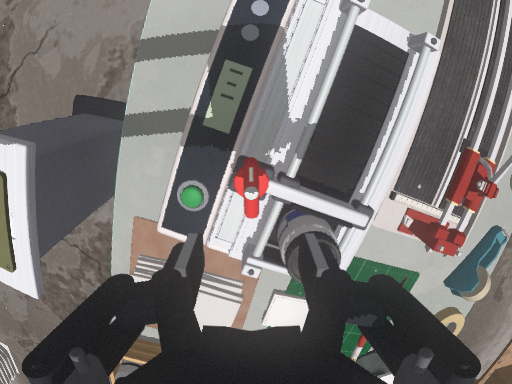

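```bash
python3 -m jog '[[[-0.1,0,3,0],[-0.1,0,6,0],[-0.1,0,7.5,0],[-0.1,0,8.3,0],[-0.1,0,8.3,0]]]' && python3 -m jog '[[[0,0,0,0],[0,0,0,0],[0,0,0,0],[0,0,0,0],[0,0,0,0],[0,0,0,0]]]' 0 50
```

```text
time_s: 6.3
tool_pos: [0.5017, 0.217, 0.1158]
tcp_rot: [-0.001, 0.614, 0.789, -0.001]
force: [-0.5, 0.3, -0.1]
width: 0.0517
gripper_force: 0.0
time_s: 6.9
tool_pos: [0.5025, 0.2173, 0.117]
tcp_rot: [0.0, 0.614, 0.789, 0.0]
force: [0.1, -0.6, 0.7]
width: -0.0003
gripper_force: 0.0
```

Run:
```python
from h import *
p,d=read_camera('wrist');cv2.imwrite('pics/w3.png',p[120:384,100:420])
p,d=read_camera('scene');cv2.imwrite('pics/s3.png',cv2.resize(p[180:280,170:290],None,fx=5,fy=5,interpolation=cv2.INTER_CUBIC))
to()
```

```text
now [0.5024 0.2172 0.1169] yaw 1.82 t 7.0 w -0.0003 tilt [ 0.  0. -1.]
```

View pics/w3.png

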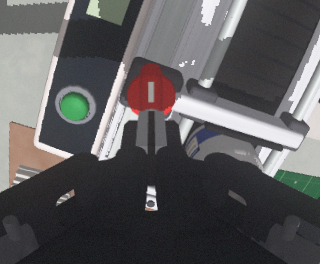

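View pics/s3.png

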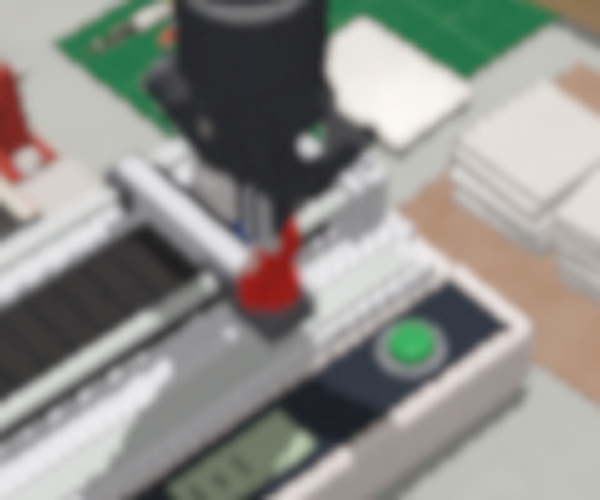

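Run:
```python
from h import *
p=cv2.imread('pics/w3.png')[50:200,90:210]
q=cv2.imread('pics/w2.png')[140:240,210:290]
a=cv2.resize(p,(400,500),interpolation=cv2.INTER_CUBIC);b=cv2.resize(q,(400,500),interpolation=cv2.INTER_CUBIC)
cv2.imwrite('pics/z.png',np.hstack([a,b]))
c=calibration('wrist');_,d=read_camera('wrist');P,u,v=wcloud(d,c)
m=(abs(u-251)<60)&(v>180)&(v<290)
for vv in range(190,290,8):
    k=m&(v==vv); print(vv,[ (int(a),)+tuple(np.round(x,3)) for a,x in zip(u[k],P[k]) if a in(241,250,251,262)])
```

```text
190 [(241, np.float64(0.491), np.float64(0.238), np.float64(0.12)), (250, np.float64(0.496), np.float64(0.243), np.float64(0.129)), (251, np.float64(0.497), np.float64(0.243), np.float64(0.129)), (262, np.float64(0.506), np.float64(0.235), np.float64(0.099))]
198 [(241, np.float64(0.492), np.float64(0.239), np.float64(0.136)), (250, np.float64(0.496), np.float64(0.241), np.float64(0.139)), (251, np.float64(0.497), np.float64(0.241), np.float64(0.138)), (262, np.float64(0.506), np.float64(0.234), np.float64(0.111))]
206 [(241, np.float64(0.493), np.float64(0.235), np.float64(0.138)), (250, np.float64(0.497), np.float64(0.238), np.float64(0.141)), (251, np.float64(0.498), np.float64(0.238), np.float64(0.141)), (262, np.float64(0.507), np.float64(0.229), np.float64(0.112))]
214 [(241, np.float64(0.494), np.float64(0.231), np.float64(0.139)), (250, np.float64(0.498), np.float64(0.233), np.float64(0.141)), (251, np.float64(0.499), np.float64(0.233), np.float64(0.141)), (262, np.float64(0.509), np.float64(0.223), np.float64(0.112))]
222 [(241, np.float64(0.495), np.float64(0.225), np.float
[... 1559 characters left out ...]
loat64(0.5), np.float64(0.227), np.float64(0.187)), (251, np.float64(0.501), np.float64(0.226), np.float64(0.185)), (262, np.float64(0.504), np.float64(0.231), np.float64(0.191))]
278 [(241, np.float64(0.496), np.float64(0.229), np.float64(0.196)), (250, np.float64(0.501), np.float64(0.222), np.float64(0.186)), (251, np.float64(0.502), np.float64(0.223), np.float64(0.186)), (262, np.float64(0.504), np.float64(0.231), np.float64(0.196))]
286 [(241, np.float64(0.496), np.float64(0.23), np.float64(0.203)), (250, np.float64(0.502), np.float64(0.218), np.float64(0.186)), (251, np.float64(0.503), np.float64(0.218), np.float64(0.186)), (262, np.float64(0.504), np.float64(0.231), np.float64(0.202))]
```

View pics/z.png

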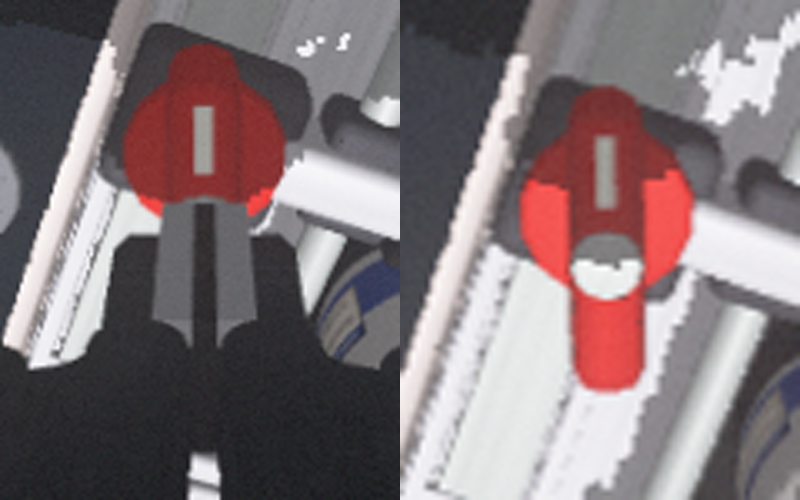

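```bash
python3 -m jog '[[[0,0,-3,0],[0,0,-6,0],[0,0,-8.3,0],[0,0,-8.3,0],[0,0,-8.3,0]]]'
python3 - <<'E'
from h import *
def tips(tag):
    s=get_state();c=calibration('wrist');p,d=read_camera('wrist');P,u,v=wcloud(d,c)
    M=rot(s['tcp_rot']);T=(P-s['tool_pos'])@M
    m=(v<300)&(T[:,2]>-.1)&(T[:,2]<.03)&(abs(T[:,0])<.013)&(abs(T[:,1])<.06)
    print(tag,s['tool_pos'],s['width'],m.sum(),np.percentile(T[m][:,2],[50,90,99,100]),'y',T[m][:,1].min(),T[m][:,1].max())
    k=m&(T[:,2]>np.percentile(T[m][:,2],95));print(np.round(T[k][::20],3)[:8])
tips('shut')
E
python3 -m jog '[[[0,0,0,0],[0,0,0,0],[0,0,0,0],[0,0,0,0]]]' 40 50
python3 - <<'E'
from h import *
s=get_state();c=calibration('wrist');p,d=read_camera('wrist');P,u,v=wcloud(d,c);cv2.imwrite('pics/w4.png',p)
M=rot(s['tcp_rot']);T=(P-s['tool_pos'])@M
m=(T[:,2]>-.1)&(T[:,2]<.03)&(abs(T[:,0])<.014)&(abs(T[:,1])<.06)
print(s['width'],m.sum(),np.percentile(T[m][:,2],[50,90,99,100]),np.round(T[m][::25],3)[:20])
for n in('clamp_knob',):
  for r in regions_of(n,'wrist')[:1]:
    k=r['region'][v,u]&(P[:,2]>.13)&(P[:,2]<.15);print(cv2.minAreaRect(P[k][:,:2].astype(np.float32)))
E
```

```text
time_s: 7.55
tool_pos: [0.5025, 0.2173, 0.2]
tcp_rot: [0.0, 0.614, 0.789, 0.0]
force: [-0.1, 0.1, -0.1]
width: 0.0001
gripper_force: 0.0
shut [0.50247294 0.21727554 0.19998522] 5.519520488740065e-05 5717 [-0.07952806 -0.04852565 -0.03774671 -0.03432713] y -0.044310944101599185 0.044955963916195794
[[ 0.011 -0.006 -0.035]
 [ 0.011  0.005 -0.035]
 [ 0.012  0.002 -0.037]
 [ 0.011 -0.    -0.037]
 [ 0.011 -0.003 -0.039]
 [ 0.011 -0.005 -0.04 ]
 [ 0.011  0.005 -0.04 ]
 [ 0.012  0.002 -0.042]]
time_s: 8.0
tool_pos: [0.5022, 0.2172, 0.1992]
tcp_rot: [-0.0, 0.614, 0.789, -0.0]
force: [-0.8, 0.2, -0.4]
width: 0.034
gripper_force: 0.0
0.03399808617793869 10789 [-0.08617631 -0.05311912 -0.03767581 -0.03244317] [[ 0.012 -0.023 -0.037]
 [ 0.012 -0.023 -0.038]
 [ 0.012  0.024 -0.038]
 [ 0.012  0.021 -0.038]
 [ 0.012  0.018 -0.04 ]
 [ 0.012 -0.016 -0.041]
 [ 0.011 -0.02  -0.042]
 [ 0.012  0.024 -0.043]
 [ 0.012  0.02  -0.043]
 [ 0.006  0.018 -0.033]
 [ 0.012 -0.019 -0.046]
 [ 0.012  0.024 -0.046]
 [ 0.012  0.019 -0.047]
 [ 0.012 -0.019 -0.048]
 [ 0.012  0.024 -0.048]
 [ 0.012 -0.019 -0.049]
 [ 0.012  0.023 -0.049]
 [ 0.011 -0.02  -0.049]
 [ 0.012  0.022 -0.049]
 [ 0.011 -0.022 -0.05 ]]
```

```bash
python3 -m jog '[[[0.2,0,4,0],[0.2,0,8,0],[0.2,0,9.5,0],[0.2,0,10.5,0],[0.2,0,11,0],[0.2,0,11.3,0],[0.2,0,11.3,0]]]' && python3 -m jog '[[[0,0,0,0],[0,0,0,0],[0,0,0,0],[0,0,0,0],[0,0,0,0],[0,0,0,0]]]' 0 60
```

```text
time_s: 8.8
tool_pos: [0.5026, 0.2194, 0.0874]
tcp_rot: [0.0, 0.614, 0.789, 0.001]
force: [-0.9, 0.0, -0.0]
width: 0.0339
gripper_force: 0.0
time_s: 9.4
tool_pos: [0.5021, 0.2193, 0.088]
tcp_rot: [0.0, 0.614, 0.79, 0.0]
force: [-2.1, -0.6, 6.3]
width: 0.0117
gripper_force: 59.5
```

```bash
python3 -m jog '[[[0,0,0,-0.1],[0,0,0,-0.2],[0,0,0,-0.3],[0,0,0,-0.4],[0,0,0,-0.5],[0,0,0,-0.6],[0,0,0,-0.7],[0,0,0,-0.8],[0,0,0,-0.9],[0,0,0,-1.0],[0,0,0,-1.07],[0,0,0,-1.12],[0,0,0,-1.12],[0,0,0,-1.12]]]'
python3 - <<'E'
from h import *
s=get_state();print(s['torque'],s['force'],s['joints'][5])
x,y,z=s['tool_pos']; to((x+.155*.107,y+.155*.994,z))
E
```

```text
time_s: 10.8
tool_pos: [0.501, 0.2192, 0.0879]
tcp_rot: [-0.0, 0.101, 0.995, 0.0]
force: [-3.7, -0.2, 6.8]
width: 0.0117
gripper_force: 59.7
[-0.07507501  0.67784707  0.13754075] [-3.72949101 -0.22106471  6.84920702] -1.0345425508609145
now [0.501  0.2192 0.0879] yaw 2.94 t 10.8 w 0.0117 tilt [-0.001  0.    -1.   ]
(np.float64(0.5175596503674124), np.float64(0.3732280080457929), np.float64(0.08785917745123285)) -> [ 1.46 15.43  0.  ]
```

```bash
python3 -m jog '[[[0.1,1,0,0],[0.2,2,0,0],[0.3,3,0,0],[0.4,4,0,0],[0.5,5,0,0],[0.6,6,0,0],[0.65,7,0,0],[0.75,8,0,0],[0.85,9,0,0],[0.95,10,0,0],[1.05,11,0,0],[1.1,12,0,0],[1.2,13,0,0],[1.3,14,0,0],[1.4,15,0,0],[1.45,15.4,0,0],[1.45,15.4,0,0],[1.45,15.4,0,0]]]' && python3 -m jog '[[[0,0,0,0],[0,0,0,0],[0,0,0,0],[0,0,-3,0],[0,0,-7,0],[0,0,-12,0],[0,-3,-16,0],[0,-6,-18,0],[0,-6,-18,0]]]' 50 60
python3 - <<'E'
from h import *
c=calibration('wrist');p,d=read_camera('wrist');P,u,v=wcloud(d,c);cv2.imwrite('pics/w5.png',p)
m=(P[:,0]>.5)&(P[:,0]<.64)&(P[:,1]>.1)&(P[:,1]<.24)&(P[:,2]>.128)&(P[:,2]<.146);print(m.sum(),cv2.minEnclosingCircle(P[m][:,:2].astype(np.float32)),P[m].mean(0))
for r in regions_of('clamp_knob','wrist')[:1]:
    k=r['region'][v,u]&(P[:,2]>.13)&(P[:,2]<.15);print(r['confidence'],cv2.minAreaRect(P[k][:,:2].astype(np.float32)))
for n,z in(('bar_face',.092),('jar_blue_mid',.1015),('stop_face',.084)):
    for r in place_of(n,'wrist')[:1]: print(n,r['confidence'],np.round(atz('wrist',r['xy'],z,c),3))
to((.577,.164,.2,1.464),(.577,.164,.09,1.464))
E
```

```text
time_s: 12.6
tool_pos: [0.5174, 0.3743, 0.0879]
tcp_rot: [-0.001, 0.101, 0.995, 0.001]
force: [-4.7, 2.1, 6.7]
width: 0.0118
gripper_force: 62.9
time_s: 13.5
tool_pos: [0.5081, 0.3121, 0.2715]
tcp_rot: [0.003, 0.102, 0.995, 0.001]
force: [0.1, 0.1, 0.5]
width: 0.0428
gripper_force: 0.0
1302 ((0.5768471360206604, 0.1656332165002823), 0.02733181044459343) [0.57504607 0.16758317 0.13696979]
0.71 ((0.5183110237121582, 0.3747064173221588), (0.012785869650542736, 0.047783248126506805), 77.7214584350586)
bar_face 0.89 [0.598 0.357 0.092]
jar_blue_mid 0.82 [0.578 0.161 0.102]
stop_face 0.8 [0.576 0.132 0.084]
now [0.506  0.3144 0.2651] yaw 2.94 t 13.8 w 0.0424 tilt [-0.003 -0.001 -1.   ]
(0.577, 0.164, 0.2, 1.464) -> [ -9.98 -13.31   6.5 ] 1.476
(0.577, 0.164, 0.09, 1.464) -> [-10.01 -13.29  17.5 ] 1.476
```

View pics/w5.png

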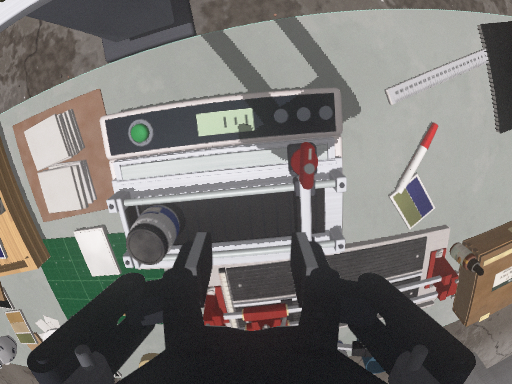

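```bash
python3 -m jog '[[[-1,-1,0,0.14],[-2,-2,0,0.28],[-3,-4,0,0.42],[-4,-5,0,0.56],[-5,-7,0,0.7],[-6,-8,1,0.84],[-7,-10,2,0.98],[-8,-11,3,1.12],[-9,-12,4,1.26],[-10,-13.2,5,1.4],[-10,-13.2,6.5,1.476],[-10,-13.2,6.5,1.476],[-10,-13.2,6.5,1.476]]]' 100 60
python3 - <<'E'
from h import *
to((.577,.165,.068,1.464))
s=get_state();M=rot(s['tcp_rot'])
c=calibration('wrist');p,d=read_camera('wrist');P,u,v=wcloud(d,c)
m=(P[:,0]>.5)&(P[:,0]<.64)&(P[:,1]>.1)&(P[:,1]<.24)&(P[:,2]>.133)&(P[:,2]<.142);print(m.sum(),cv2.minEnclosingCircle(P[m][:,:2].astype(np.float32)),P[m].mean(0))
T=(P-s['tool_pos'])@M
k=(T[:,2]>-.1)&(T[:,2]<-.005)&(abs(T[:,0])<.014)&(abs(T[:,1])<.065);print(k.sum(),np.percentile(T[k][:,2],[99,100]),np.round(T[k][::25],3)[:8])
E
```

```text
time_s: 15.05
tool_pos: [0.5775, 0.1653, 0.2004]
tcp_rot: [-0.001, 0.743, 0.669, -0.001]
force: [-0.2, 0.4, 0.1]
width: 0.0849
gripper_force: 0.0
now [0.5775 0.1653 0.2004] yaw 1.466 t 15.1 w 0.0849 tilt [-0.003 -0.    -1.   ]
(0.577, 0.165, 0.068, 1.464) -> [-3.000e-02 -1.000e-02  1.324e+01] 0.002
2953 ((0.5774214863777161, 0.16496166586875916), 0.027590861544013023) [0.57758339 0.1662247  0.13739212]
8158 [-0.04685629 -0.04380147] [[ 0.012 -0.048 -0.05 ]
 [ 0.011  0.043 -0.048]
 [ 0.012 -0.044 -0.05 ]
 [ 0.012 -0.048 -0.053]
 [ 0.012  0.046 -0.052]
 [ 0.009 -0.042 -0.047]
 [ 0.012 -0.046 -0.054]
 [ 0.012  0.045 -0.055]]
```

```bash
python3 -m jog '[[[0,0,4,0],[0,0,8,0],[0,0,11,0],[0,0,12.5,0],[0,0,13.5,0],[0,0,13.9,0],[0,0,13.9,0]]]' && python3 -m jog '[[[0,0,0,0],[0,0,0,0],[0,0,0,0],[0,0,0,0],[0,0,0,0],[0,0,0,0]]]' 40 60;  python3 -m jog '[[[0,0,-1,0],[0,0,-3,0],[0,0,-6,0],[0,0,-10,0],[0,0,-12,0],[0,0,-12,0]]]'
python3 - <<'E'
from h import *
c=calibration('wrist');p,d=read_camera('wrist')
for cam in('wrist','scene','side'):
    if cam!='wrist':
        read_camera(cam)
    for r in place_of('tile_top',cam)[:1]: print(cam,r['confidence'],np.round(atz(cam,r['xy'],.011),3))
    for r in regions_of('tile_top',cam)[:1]:
        q=np.array([atz(cam,(a,b),.011)[:2] for b,a in np.argwhere(r['region'])],np.float32);print(r['confidence'],len(q),cv2.minAreaRect(q))
_,d=read_camera('side');S,_,_=cloud('side',d);k=(abs(S[:,0]-.64)<.02)&(abs(S[:,1]+.012)<.015);print('tile z',np.median(S[k][:,2]))
E
```

```text
time_s: 15.8
tool_pos: [0.5786, 0.1652, 0.0632]
tcp_rot: [0.0, 0.744, 0.669, 0.0]
force: [-0.3, -0.2, -1.3]
width: 0.0851
gripper_force: 0.0
time_s: 16.4
tool_pos: [0.579, 0.1652, 0.0645]
tcp_rot: [0.001, 0.744, 0.668, 0.001]
force: [-1.3, -0.4, 5.0]
width: 0.0584
gripper_force: 65.4
time_s: 17.0
tool_pos: [0.5807, 0.1653, 0.187]
tcp_rot: [0.002, 0.744, 0.668, 0.004]
force: [-0.1, 0.7, -2.1]
width: 0.0583
gripper_force: 65.0
wrist 0.75 [0.42  0.16  0.011]
0.55 400 ((0.4176780581474304, 0.15963715314865112), (0.032430365681648254, 0.027779439464211464), 32.5718994140625)
scene 0.7 [ 0.634 -0.001  0.011]
0.77 539 ((0.6303345561027527, -0.0028512999415397644), (0.07835497707128525, 0.10978584736585617), 85.80708312988281)
side 0.9 [ 0.633 -0.004  0.011]
0.57 530 ((0.6331257820129395, -0.014472320675849915), (0.07701943814754486, 0.1001700907945633), 88.04370880126953)
tile z 0.013036481281798906
```

Run:
```python
from h import *
z=np.load('/tmp/w1.npz');P,u,v=z['P'],z['u'],z['v'];p=cv2.imread('pics/w1.png')
w=p[v,u].min(1)>190
k=w&(abs(P[:,0]-.64)<.08)&(abs(P[:,1]+.012)<.07)&(P[:,2]<.03)
g=np.zeros((384,512),np.uint8);g[v[k],u[k]]=1
n,l,st,_=cv2.connectedComponentsWithStats(g);i=1+st[1:,4].argmax();kk=l[v,u]==i
print(kk.sum(),cv2.minAreaRect(P[kk][:,:2].astype(np.float32)),np.median(P[kk][:,2]))
to((.637,-.012,.187,1.464),(.637,-.012,.02,1.464))
```

```text
2228 ((0.6393523812294006, -0.012942839413881302), (0.07274804264307022, 0.10193779319524765), 88.49701690673828) 0.010922278262726626
now [0.5776 0.1647 0.1818] yaw 1.464 t 17.5 w 0.0583 tilt [-0.002 -0.    -1.   ]
(0.637, -0.012, 0.187, 1.464) -> [-16.94   7.79  -0.52] -0.0
(0.637, -0.012, 0.02, 1.464) -> [-16.93   7.82  16.18] -0.0
```

```bash
python3 -m jog '[[[-3,1.5,0,0],[-7,3,0,0],[-11,5,0,0],[-15,7,0,0],[-17,7.8,0,0],[-17,7.8,4,0],[-17,7.8,8,0],[-17,7.8,12,0],[-17,7.8,14,0],[-17,7.8,15.5,0],[-17,7.8,16.3,0],[-17,7.8,16.3,0],[-17,7.8,16.3,0]]]'
```

```text
time_s: 18.8
tool_pos: [0.6381, -0.0126, 0.0203]
tcp_rot: [0.0, 0.744, 0.668, 0.0]
force: [0.1, 0.1, -2.9]
width: 0.058
gripper_force: 65.2
```

```bash
python3 -m jog '[[[0,0,0.2,0],[0,0,0.4,0],[0,0,0.5,0],[0,0,0.5,0]]]'; python3 -c "
from h import *
to()"
```

```text
time_s: 19.2
tool_pos: [0.6374, -0.0125, 0.015]
tcp_rot: [0.0, 0.744, 0.668, 0.0]
force: [-0.0, 1.1, -2.8]
width: 0.0582
gripper_force: 65.2
now [ 0.6374 -0.0125  0.015 ] yaw 1.464 t 19.2 w 0.0582 tilt [ 0.  0. -1.]
```

Still hanging (-2.8 N); lower 3 mm more.

```bash
python3 -m jog '[[[0,0,0.15,0],[0,0,0.25,0],[0,0,0.3,0],[0,0,0.3,0]]]'
```

```text
time_s: 19.6
tool_pos: [0.6374, -0.0126, 0.0121]
tcp_rot: [0.0, 0.744, 0.668, 0.0]
force: [-0.6, 0.8, 0.6]
width: 0.0585
gripper_force: 65.8
```

```bash
python3 -m jog '[[[0,0,0,0],[0,0,0,0],[0,0,0,0],[0,0,-2,0],[0,0,-6,0],[0,0,-10,0],[0,0,-15,0],[-2,3,-20,0],[-6,7,-24,0],[-10,11,-26,0],[-14,15,-26,0],[-14,15,-26,0],[-14,15,-26,0]]]' 100 60
python3 - <<'E'
from h import *
to()
c=calibration('wrist');p,d=read_camera('wrist');P,u,v=wcloud(d,c);cv2.imwrite('pics/w6.png',p)
for n,zl,zh in(('jar_black_mid',.09,.105),('jar_cream_mid',.074,.087),('jar_blue_mid',.08,.095),('jar_red_mid',.09,.105),('dropper_mid',.02,.12),('cone_pack_mid',.015,.09)):
    for r in regions_of(n,'wrist')[:1]:
        m=r['region'][v,u]; z=P[m][:,2]; k=m&(P[:,2]>zl)&(P[:,2]<zh); print(n,round(r['confidence'],2),r['xy'],k.sum(),np.percentile(z,95) if len(z) else 0, cv2.minEnclosingCircle(P[k][:,:2].astype(np.float32)) if k.sum()>5 else '')
E
```

```text
time_s: 20.9
tool_pos: [0.7747, -0.1737, 0.271]
tcp_rot: [0.002, 0.746, 0.666, 0.0]
force: [-0.4, 0.0, -0.3]
width: 0.0856
gripper_force: 0.0
now [ 0.7747 -0.1737  0.271 ] yaw 1.459 t 20.9 w 0.0856 tilt [ 0.003 -0.003 -1.   ]
jar_black_mid 0.79 [33.9, 211.7] 691 0.09699204293844103 ((0.38821840286254883, -0.21241360902786255), 0.03097888082265854)
jar_cream_mid 0.67 [76.6, 198.4] 640 0.08020170711163134 ((0.4873475730419159, -0.21311213076114655), 0.02615845575928688)
jar_blue_mid 0.68 [134.5, 54.3] 1231 0.0860085122571349 ((0.6380910277366638, -0.013086318038403988), 0.027355650439858437)
dropper_mid 0.88 [54.8, 257.4] 612 0.10476474273063656 ((0.3820386826992035, -0.3198094964027405), 0.040923912078142166)
cone_pack_mid 0.67 [100.8, 248.4] 903 0.062383185806302956 ((0.4904555082321167, -0.30997025966644287), 0.047711342573165894)
```

View pics/w6.png

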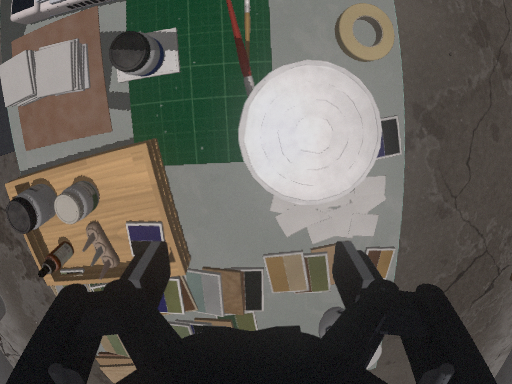

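```bash
python3 -m jog '[[[0,-5,0,0],[0,-10,0,0],[-0.5,-15,0,0],[-1,-20,1,0],[-1,-24,2,0],[-1,-28,3,0],[-1,-28,3,0],[-1,-28,3,0]]]' 82 60
python3 - <<'E'
from h import *
c=calibration('wrist');p,d=read_camera('wrist');P,u,v=wcloud(d,c)
for n,zl,zh in(('jar_black_mid',.09,.105),('jar_cream_mid',.074,.087)):
    for r in regions_of(n,'wrist')[:1]:
        m=r['region'][v,u]; k=m&(P[:,2]>zl)&(P[:,2]<zh); print(n,round(r['confidence'],2),r['xy'],k.sum(),P[k][:,2].mean(), cv2.minEnclosingCircle(P[k][:,:2].astype(np.float32)),(P[k].min(0)+P[k].max(0))/2)
to((.482,-.205,.04,1.464))
E
```

```text
time_s: 22.05
tool_pos: [0.4908, -0.1468, 0.2425]
tcp_rot: [0.0, 0.744, 0.668, 0.0]
force: [0.8, -0.1, 0.9]
width: 0.0702
gripper_force: 0.0
jar_black_mid 0.66 [180.6, 216.2] 1424 0.09608175787676268 ((0.3876491189002991, -0.21280205249786377), 0.031028982251882553) [ 0.38780963 -0.21057169  0.0944521 ]
jar_cream_mid 0.92 [252.4, 207.2] 1207 0.07942095151203404 ((0.4863280951976776, -0.21384097635746002), 0.02587943896651268) [ 0.48615285 -0.21303504  0.07822583]
now [ 0.4941 -0.148   0.2429] yaw 1.465 t 22.2 w 0.0704 tilt [ 0.003 -0.001 -1.   ]
(0.482, -0.205, 0.04, 1.464) -> [-5.78 -0.66 20.29] 0.001
```

```bash
python3 -m jog '[[[-3,-0.1,5,0],[-6.5,-0.1,10,0],[-6.5,-0.1,14,0],[-6.5,-0.1,18,0],[-6.5,-0.1,21,0],[-6.5,-0.1,23,0],[-6.5,-0.1,23.8,0],[-6.5,-0.1,23.8,0]]]' && python3 -m jog '[[[0,0,0,0],[0,0,0,0],[0,0,0,0],[0,0,0,0],[0,0,0,0]]]' 40 60 && python3 -c "
from h import *
to()" && python3 -m jog '[[[0,0,-1,0],[0,0,-3,0],[0,0,-6,0],[0,0,-10,0],[0,0,-14,0],[0,0,-18,0],[0,0,-18,0]]]'
python3 -c "
from h import *
ex=np.array([np.cos(.107),-np.sin(.107)]);ey=np.array([np.sin(.107),np.cos(.107)]);t=np.array([.5848,.2629])
a=t+ey*(-.130+.028+.002);print(a)
to((*a,.18,1.464))"
```

```text
time_s: 23.0
tool_pos: [0.4849, -0.2124, 0.0027]
tcp_rot: [-0.001, 0.744, 0.668, -0.0]
force: [-0.1, -0.7, 0.2]
width: 0.0698
gripper_force: 0.0
time_s: 23.5
tool_pos: [0.4854, -0.2128, 0.005]
tcp_rot: [0.001, 0.744, 0.668, 0.001]
force: [0.8, 0.6, 5.8]
width: 0.0544
gripper_force: 64.0
now [ 0.4854 -0.2128  0.005 ] yaw 1.464 t 23.5 w 0.0544 tilt [ 0.003 -0.001 -1.   ]
time_s: 24.2
tool_pos: [0.4875, -0.2142, 0.19]
tcp_rot: [0.005, 0.744, 0.668, 0.002]
force: [0.5, -1.1, -2.0]
width: 0.0544
gripper_force: 64.1
[0.57412041 0.1634719 ]
now [ 0.4875 -0.2142  0.19  ] yaw 1.464 t 24.2 w 0.0544 tilt [ 0.01  -0.006 -1.   ]
(np.float64(0.5741204056985878), np.float64(0.16347190404338802), 0.18, 1.464) -> [38.48  4.57  0.87] -0.0
```

```bash
python3 -m jog '[[[4,0.5,0,0],[8,1,0,0],[12,1.5,0,0],[16,2,0,0],[20,2.5,0,0],[24,3,0,0],[28,3.5,0,0],[32,4,0,0],[36,4.5,0,0],[38.6,4.9,0,0],[38.6,4.9,0,0],[38.6,4.9,4,0],[38.6,4.9,7,0],[38.6,4.9,9,0],[38.6,4.9,9,0]]]'
python3 - <<'E'
from h import *
to((.5774,.1645,.060,1.464))
c=calibration('wrist');p,d=read_camera('wrist');P,u,v=wcloud(d,c);cv2.imwrite('pics/w7.png',p)
t=np.array([.5848,.2629]);ex=np.array([np.cos(.107),-np.sin(.107)]);ey=np.array([np.sin(.107),np.cos(.107)])
q=(P[:,:2]-t)@np.c_[ex,ey]
m=(P[:,2]>.09)&(P[:,2]<.098)&(abs(q[:,0])<.07)&(q[:,1]>-.05)&(q[:,1]<.07)
h,e=np.histogram(q[m][:,0],bins=np.arange(-.06,.061,.003));print([(round(float(a),3),int(b)) for a,b in zip(e,h) if b>5])
E
```

```text
time_s: 25.7
tool_pos: [0.5696, 0.1645, 0.0895]
tcp_rot: [-0.002, 0.744, 0.668, -0.005]
force: [-0.1, -0.3, -3.1]
width: 0.0545
gripper_force: 64.0
now [0.5696 0.1645 0.0895] yaw 1.463 t 25.7 w 0.0545 tilt [-0.01  -0.003 -1.   ]
(0.5774, 0.1645, 0.06, 1.464) -> [0.09 0.81 2.94] -0.001
[(-0.048, 97), (-0.045, 628), (-0.042, 770), (-0.039, 861), (-0.036, 38), (0.039, 38), (0.042, 886), (0.045, 764), (0.048, 576), (0.051, 58)]
```

```bash
python3 -m jog '[[[0,0.3,1,0],[0,0.6,2,0],[0,0.6,2.7,0],[0,0.6,2.7,0],[0,0.6,2.7,0]]]';python3 -c "
from h import *
to((.5764,.1643,.056,1.464))"
```

```text
time_s: 26.25
tool_pos: [0.5801, 0.1656, 0.0668]
tcp_rot: [-0.0, 0.744, 0.668, -0.0]
force: [-0.8, 0.3, -3.3]
width: 0.0542
gripper_force: 64.0
now [0.5801 0.1656 0.0668] yaw 1.464 t 26.2 w 0.0542 tilt [-0. -0. -1.]
(0.5764, 0.1643, 0.056, 1.464) -> [-0.16 -0.35  1.08] -0.0
```

```bash
python3 -m jog '[[[0,-0.2,0.4,0],[-0.1,-0.35,0.8,0],[-0.1,-0.35,1.0,0],[-0.1,-0.35,1.1,0],[-0.1,-0.35,1.1,0],[-0.1,-0.35,1.1,0]]]'
```

```text
time_s: 26.85
tool_pos: [0.576, 0.1649, 0.0561]
tcp_rot: [-0.0, 0.744, 0.668, -0.0]
force: [-2.7, -0.2, 1.8]
width: 0.0546
gripper_force: 64.5
```

```bash
python3 -m jog '[[[0,0,0,0],[0,0,0,0],[0,0,0,0],[0,0,-1.5,0],[0,0,-5,0],[0,0,-9,0],[0,0,-13,0],[-4,-1.5,-15,0],[-8,-3,-17,0],[-12.5,-4.5,-17,0],[-17,-6,-17,0],[-21.5,-7.5,-17,0],[-26,-9.5,-17,0],[-30.5,-11,-17,0],[-35,-13,-17,0],[-39.5,-14.7,-17,0],[-39.5,-14.7,-17,0],[-39.5,-14.7,-17,0]]]' 90 60
python3 - <<'E'
from h import *
c=calibration('wrist');p,d=read_camera('wrist');P,u,v=wcloud(d,c);cv2.imwrite('pics/w8.png',p)
for n,zl,zh in(('jar_black_mid',.093,.102),('dropper_mid',.05,.13)):
    for r in regions_of(n,'wrist')[:1]:
        m=r['region'][v,u]; k=m&(P[:,2]>zl)&(P[:,2]<zh); print(n,round(r['confidence'],2),r['xy'],k.sum(),P[k][:,2].mean(), cv2.minEnclosingCircle(P[k][:,:2].astype(np.float32)),(P[k].min(0)+P[k].max(0))/2)
to((.388,-.2125,.015,1.464))
E
```

```text
time_s: 28.65
tool_pos: [0.3879, -0.2131, 0.226]
tcp_rot: [0.0, 0.745, 0.667, 0.0]
force: [0.0, 0.5, 0.3]
width: 0.0768
gripper_force: 0.0
jar_black_mid 0.82 [250.6, 168.9] 2408 0.09637812360961213 ((0.38723552227020264, -0.2122792899608612), 0.030634062364697456) [ 0.38789571 -0.21233537  0.09599745]
dropper_mid 0.76 [267.8, 238.0] 751 0.08025341664379816 ((0.40244412422180176, -0.31256330013275146), 0.017257552593946457) [ 0.40244411 -0.31053813  0.08252198]
now [ 0.3888 -0.211   0.2258] yaw 1.465 t 28.8 w 0.0769 tilt [ 0.  0. -1.]
(0.388, -0.2125, 0.015, 1.464) -> [-0.17 -0.07 21.08] 0.001
```

```bash
python3 -m jog '[[[-0.1,-0.1,4,0],[-0.1,-0.1,8,0],[-0.1,-0.1,12,0],[-0.1,-0.1,16,0],[-0.1,-0.1,19,0],[-0.1,-0.1,20.3,0],[-0.1,-0.1,20.9,0],[-0.1,-0.1,20.9,0]]]' 100 60 && python3 -m jog '[[[0,0,0,0],[0,0,0,0],[0,0,0,0],[0,0,0,0],[0,0,0,0]]]' 40 60 && python3 -c "
from h import *
to()" && python3 -m jog '[[[0,0,-1,0],[0,0,-3,0],[0,0,-6,0],[0,0,-10,0],[0,0,-14,0],[0,0,-18,0],[0,0,-18,0],[0,0,-18,0]]]'
python3 -c "
from h import *
ey=np.array([np.sin(.107),np.cos(.107)]);t=np.array([.587,.2627])
a=t+ey*(-.099+.062+.008);print(a)
to((*a,.18,1.464))"
```

```text
time_s: 29.6
tool_pos: [0.3875, -0.2117, 0.0163]
tcp_rot: [-0.001, 0.743, 0.669, -0.0]
force: [-0.8, 0.8, 0.8]
width: 0.0857
gripper_force: 0.0
time_s: 30.1
tool_pos: [0.388, -0.2131, 0.0182]
tcp_rot: [0.001, 0.744, 0.668, 0.001]
force: [-0.1, 2.4, 6.7]
width: 0.0663
gripper_force: 66.6
now [ 0.388  -0.2131  0.0182] yaw 1.463 t 30.1 w 0.0663 tilt [ 0.002 -0.001 -1.   ]
time_s: 30.9
tool_pos: [0.3872, -0.2131, 0.1979]
tcp_rot: [0.001, 0.744, 0.668, 0.0]
force: [-1.5, -0.2, -3.3]
width: 0.0664
gripper_force: 68.6
[0.58390292 0.23386585]
now [ 0.3872 -0.2131  0.1979] yaw 1.464 t 30.9 w 0.0664 tilt [ 0.002 -0.002 -1.   ]
(np.float64(0.5839029176525904), np.float64(0.2338658521725825), 0.18, 1.464) -> [46.55 14.78  1.76] -0.0
```

```bash
python3 -m jog '[[[4,1.5,0,0],[8,3,0,0],[12.5,4.5,0,0],[17,6,0,0],[21.5,7.5,0,0],[26,9,0,0],[30.5,10.5,0,0],[35,12,0,0],[39.5,13,0,0],[43,14,0,0],[46.5,14.8,0,0],[46.5,14.8,0,0],[46.5,14.8,0,0],[46.5,14.8,0,0],[46.5,14.8,0,0]]]'
python3 - <<'E'
from h import *
to((.5839,.2339,.07,1.464))
for cam in('scene','side'):
    _,d=read_camera(cam);P,u,v=cloud(cam,d)
    for r in regions_of('jar_cream_mid',cam)[:2]:
        m=r['region'][v,u]; k=m&(P[:,2]>.11)&(P[:,2]<.14); print(cam,round(r['confidence'],2),r['xy'],P[m].mean(0),k.sum(),cv2.minEnclosingCircle(P[k][:,:2].astype(np.float32)) if k.sum()>4 else '')
p,d=read_camera('wrist')
for r in place_of('jar_cream_mid','wrist')[:2]: print(r['confidence'],np.round(atz('wrist',r['xy'],.098),3))
E
```

```text
time_s: 32.4
tool_pos: [0.5829, 0.2321, 0.196]
tcp_rot: [-0.0, 0.744, 0.668, -0.001]
force: [1.0, 0.2, -3.8]
width: 0.0664
gripper_force: 68.4
now [0.5829 0.2321 0.196 ] yaw 1.463 t 32.4 w 0.0664 tilt [-0.002 -0.001 -1.   ]
(0.5839, 0.2339, 0.07, 1.464) -> [ 0.21  0.1  12.6 ] -0.001
scene 0.77 [217.7, 214.3] [0.56547278 0.17397876 0.11164022] 274 ((0.5734776258468628, 0.16729064285755157), 0.027512865141034126)
side 0.5 [263.1, 150.0] [0.57291473 0.15360115 0.12002675] 198 ((0.5738925933837891, 0.16002950072288513), 0.028001394122838974)
side 0.28 [266.5, 108.4] [0.57978677 0.21180282 0.24762697] 0
```

```bash
python3 -m jog '[[[0.2,0.1,4,0],[0.2,0.1,8,0],[0.2,0.1,10.5,0],[0.2,0.1,11.8,0],[0.2,0.1,12.2,0],[0.2,0.1,12.5,0],[0.2,0.1,12.7,0],[0.2,0.1,12.7,0]]]'
```

```text
time_s: 33.5
tool_pos: [0.5861, 0.2358, 0.071]
tcp_rot: [0.0, 0.744, 0.668, 0.001]
force: [-0.1, 0.0, -2.7]
width: 0.0666
gripper_force: 68.4
```

```bash
python3 -m jog '[[[0,-0.1,0.1,0],[0,-0.2,0.2,0],[0,-0.2,0.3,0],[0,-0.2,0.3,0]]]'
```

```text
time_s: 33.9
tool_pos: [0.5843, 0.236, 0.0692]
tcp_rot: [0.001, 0.744, 0.668, 0.001]
force: [-0.1, -1.7, 7.2]
width: 0.0668
gripper_force: 69.8
```

```bash
python3 -m jog '[[[0,0,0,0],[0,0,0,0],[0,0,0,0],[0,0,-1.5,0],[0,0,-5,0],[0,0,-9,0],[0,0,-13,0],[1,-1,-16,-0.14],[2,-2,-19,-0.28],[3,-3,-20,-0.42],[4,-4,-20,-0.56],[5,-5,-20,-0.7],[6,-6,-20,-0.84],[7,-7,-20,-0.98],[7,-8,-20,-1.12],[7,-8.8,-20,-1.26],[7,-8.8,-20,-1.4],[7,-8.8,-20,-1.476],[7,-8.8,-20,-1.476],[7,-8.8,-20,-1.476]]]' 100 60
python3 - <<'E'
from h import *
to()
c=calibration('wrist');p,d=read_camera('wrist');P,u,v=wcloud(d,c);cv2.imwrite('pics/w9.png',p)
t=np.array([.587,.2627]);E=np.array([[np.cos(.107),-np.sin(.107)],[np.sin(.107),np.cos(.107)]])
for n,zl,zh in(('jar_black_mid',.14,.155),('jar_cream_mid',.125,.138),('clamp_knob',.13,.15)):
    for r in regions_of(n,'wrist')[:1]:
        k=r['region'][v,u]&(P[:,2]>zl)&(P[:,2]<zh);q=P[k][:,:2].astype(np.float32);b=cv2.minAreaRect(q) if n=='clamp_knob' else cv2.minEnclosingCircle(q)
        print(n,round(r['confidence'],2),k.sum(),b,'tray',np.round(E@(np.array(b[0])-t),4))
E
```

```text
time_s: 35.9
tool_pos: [0.503, 0.3147, 0.2666]
tcp_rot: [-0.0, 0.102, 0.995, -0.0]
force: [0.8, 0.2, -0.0]
width: 0.0857
gripper_force: 0.0
now [0.503  0.3147 0.2666] yaw 2.938 t 35.9 w 0.0857 tilt [-0. -0. -1.]
jar_black_mid 0.88 1849 ((0.5830287933349609, 0.23698046803474426), 0.03048064187169075) tray [-0.0012 -0.026 ]
jar_cream_mid 0.71 512 ((0.573175311088562, 0.16393281519412994), 0.025028662756085396) tray [-0.0032 -0.0997]
clamp_knob 0.86 514 ((0.5182852149009705, 0.374688059091568), (0.01277113426476717, 0.047761499881744385), 78.55559539794922) tray [-0.0803  0.104 ]
```

View pics/w9.png

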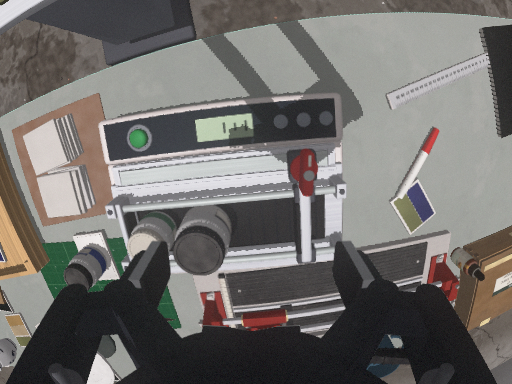

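```bash
python3 -c "
from h import *
to((.5183,.3747,.089,2.942))"
```

```text
now [0.5032 0.3146 0.2667] yaw 2.939 t 36.1 w 0.0857 tilt [-0. -0. -1.]
(0.5183, 0.3747, 0.089, 2.942) -> [-0.27  6.19 17.77] -0.003
```

```bash
python3 -m jog '[[[-0.1,3,2,0],[-0.3,6.2,4,0],[-0.3,6.2,8,0],[-0.3,6.2,12,0],[-0.3,6.2,15,0],[-0.3,6.2,17,0],[-0.3,6.2,17.7,0],[-0.3,6.2,17.7,0]]]' 50 60 && python3 -m jog '[[[0,0,0,0],[0,0,0,0],[0,0,0,0],[0,0,0,0],[0,0,0,0]]]' 0 60; python3 -c "
from h import *
s=get_state();x,y,z=s['tool_pos']
for d in(.08,.1):to((x-d*.107,y-d*.994,z))"
```

```text
time_s: 36.9
tool_pos: [0.518, 0.3744, 0.0887]
tcp_rot: [-0.001, 0.101, 0.995, -0.001]
force: [0.4, -0.7, 0.1]
width: 0.0429
gripper_force: 0.0
time_s: 37.4
tool_pos: [0.5196, 0.3754, 0.0917]
tcp_rot: [0.001, 0.101, 0.995, 0.001]
force: [0.3, -0.9, 5.8]
width: 0.0115
gripper_force: 60.9
now [0.5196 0.3754 0.0917] yaw 2.94 t 37.4 w 0.0115 tilt [ 0.003  0.002 -1.   ]
(np.float64(0.5110665904573808), np.float64(0.29592082694194133), np.float64(0.09173450710066058)) -> [-0.75 -7.96 -0.02] 
now [0.5196 0.3754 0.0917] yaw 2.94 t 37.4 w 0.0115 tilt [ 0.003  0.002 -1.   ]
(np.float64(0.5089265904573808), np.float64(0.2760408269419414), np.float64(0.09173450710066058)) -> [-0.94 -9.95 -0.02]
```

```bash
python3 -m jog '[[[-0.1,-1,0,0],[-0.2,-2,0,0],[-0.3,-3,0,0],[-0.4,-4,0,0],[-0.5,-5,0,0],[-0.6,-6,0,0],[-0.65,-7,0,0],[-0.75,-7.8,0,0],[-0.8,-8.3,0,0],[-0.83,-8.8,0,0],[-0.86,-9.2,0,0],[-0.86,-9.2,0,0],[-0.86,-9.2,0,0]]]'
```

```text
time_s: 38.7
tool_pos: [0.5099, 0.2838, 0.0917]
tcp_rot: [0.002, 0.101, 0.995, 0.001]
force: [-0.7, 0.3, 7.0]
width: 0.0117
gripper_force: 61.1
```

```bash
python3 -m jog '[[[-0.02,-0.2,0,0],[-0.04,-0.4,0,0],[-0.05,-0.5,0,0],[-0.05,-0.6,0,0],[-0.05,-0.6,0,0]]]'
```

```text
time_s: 39.2
tool_pos: [0.5094, 0.2789, 0.0918]
tcp_rot: [0.002, 0.101, 0.995, 0.002]
force: [0.5, 2.8, 5.7]
width: 0.0115
gripper_force: 60.9
```

```bash
python3 -m jog '[[[-0.02,-0.15,0,0],[-0.03,-0.3,0,0],[-0.03,-0.3,0,0],[-0.03,-0.3,0,0]]]'
```

```text
time_s: 39.6
tool_pos: [0.5092, 0.2766, 0.0918]
tcp_rot: [0.002, 0.101, 0.995, 0.003]
force: [-1.4, 4.7, 4.9]
width: 0.0115
gripper_force: 60.8
```

```bash
python3 -m jog '[[[-0.02,-0.15,0,0],[-0.03,-0.3,0,0],[-0.03,-0.3,0,0],[-0.03,-0.3,0,0]]]'
```

```text
time_s: 40.0
tool_pos: [0.5092, 0.2764, 0.0918]
tcp_rot: [0.002, 0.101, 0.995, 0.005]
force: [-1.3, 12.4, 3.7]
width: 0.0115
gripper_force: 60.5
```

```bash
python3 -m jog '[[[0,0,0,0.1],[0,0,0,0.2],[0,0,0,0.3],[0,0,0,0.4],[0,0,0,0.5],[0,0,0,0.6],[0,0,0,0.7],[0,0,0,0.8],[0,0,0,0.9],[0,0,0,1.0],[0,0,0,1.08],[0,0,0,1.08],[0,0,0,1.08]]]'
python3 - <<'E'
from h import *
to();print(get_state()['force'],get_state()['torque'])
E
```

```text
time_s: 41.3
tool_pos: [0.5089, 0.276, 0.0918]
tcp_rot: [-0.001, 0.598, 0.801, 0.005]
force: [-0.9, 12.0, 3.6]
width: 0.0114
gripper_force: 60.7
now [0.5089 0.276  0.0918] yaw 1.859 t 41.3 w 0.0114 tilt [ 0.004  0.009 -1.   ]
[-0.92382571 11.99732492  3.57986817] [1.79788867 0.24543838 0.02100355]
```

```bash
python3 -m jog '[[[0,0,0,0],[0,0,0,0],[0,0,0,0],[0,0,-2,0],[0,0,-5,0],[0,0,-9,0],[-2,0,-13,0],[-5,0,-17,0],[-8,0,-18,0],[-8,0,-18,0],[-8,0,-18,0]]]' 50 60
python3 - <<'E'
from h import *
to()
c=calibration('wrist');p,d=read_camera('wrist');P,u,v=wcloud(d,c);cv2.imwrite('pics/w10.png',p)
t=np.array([.587,.2627]);E=np.array([[np.cos(.107),-np.sin(.107)],[np.sin(.107),np.cos(.107)]])
for n,zl,zh in(('jar_black_mid',.14,.155),('jar_cream_mid',.125,.138),('clamp_knob',.13,.15)):
    for r in regions_of(n,'wrist')[:1]:
        k=r['region'][v,u]&(P[:,2]>zl)&(P[:,2]<zh);q=P[k][:,:2].astype(np.float32);
        if k.sum()<5: print(n,'few');continue
        b=cv2.minAreaRect(q) if n=='clamp_knob' else cv2.minEnclosingCircle(q)
        print(n,round(r['confidence'],2),k.sum(),b,'tray',np.round(E@(np.array(b[0])-t),4))
for n,z in(('key_top',.069),('bar_face',.092)):
    for r in place_of(n,'wrist')[:1]: print(n,r['confidence'],r['xy'],np.round(atz('wrist',r['xy'],z,c),4))
b,g,rr=[p[v,u][:,i].astype(int) for i in range(3)]
k=(g>rr+50)&(g>b+30)&(abs(P[:,0]-.448)<.04)&(abs(P[:,1]-.169)<.04);print('green',k.sum(),P[k].mean(0),cv2.minEnclosingCircle(P[k][:,:2].astype(np.float32)),P[k][:,2].max())
E
```

```text
time_s: 42.4
tool_pos: [0.5297, 0.1935, 0.2697]
tcp_rot: [-0.0, 0.599, 0.801, -0.0]
force: [-0.1, 0.4, -0.4]
width: 0.0426
gripper_force: 0.0
now [0.5297 0.1935 0.2697] yaw 1.858 t 42.4 w 0.0426 tilt [-0.  0. -1.]
jar_black_mid 0.61 2545 ((0.5828052759170532, 0.2235279381275177), 0.03080025315284729) tray [ 0.     -0.0394]
jar_cream_mid 0.85 1450 ((0.5760480165481567, 0.16159071028232574), 0.025862928479909897) tray [-1.000e-04 -1.017e-01]
clamp_knob 0.73 563 ((0.5090686678886414, 0.2768115997314453), (0.012301191687583923, 0.048776160925626755), 16.49796485900879) tray [-0.079   0.0057]
key_top 0.71 [186.8, 154.2] [0.4487 0.1752 0.069 ]
bar_face 0.9 [312.1, 128.4] [0.5889 0.2543 0.092 ]
green 244 [0.44621376 0.173329   0.06723505] ((0.44625943899154663, 0.1727689802646637), 0.012185606174170971) 0.07000742330307308
```

View pics/w10.png

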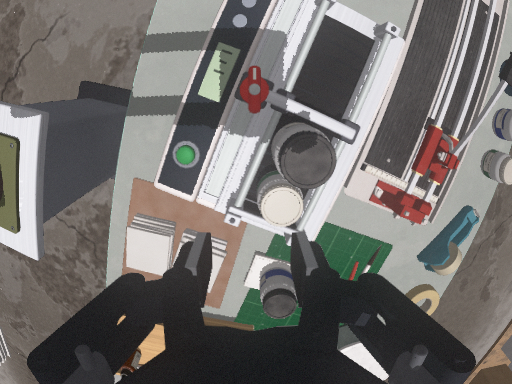

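```bash
python3 -c "
from h import *
to((.4463,.1732,.1,1.858),(.4463,.1732,.043,1.858))"
```

```text
now [0.5292 0.1949 0.2688] yaw 1.861 t 42.7 w 0.0431 tilt [-0.002 -0.    -1.   ]
(0.4463, 0.1732, 0.1, 1.858) -> [ 0.29 -8.53 16.89] 0.003
(0.4463, 0.1732, 0.043, 1.858) -> [ 0.29 -8.52 22.59] 0.003
```

```bash
python3 -m jog '[[[0.1,-3,3,0],[0.2,-6,6,0],[0.3,-8.5,10,0],[0.3,-8.5,14,0],[0.3,-8.5,17,0],[0.3,-8.5,19,0],[0.3,-8.5,21,0],[0.3,-8.5,22,0],[0.3,-8.5,22.5,0],[0.3,-8.5,22.5,0],[0.3,-8.5,22.5,0],[0.3,-8.5,22.5,0]]]' 0 30
python3 - <<'E'
from h import *
s=get_state();c=calibration('wrist');p,d=read_camera('wrist');P,u,v=wcloud(d,c);to()
T=(P-s['tool_pos'])@rot(s['tcp_rot'])
m=(T[:,2]>-.1)&(T[:,2]<-.02)&(abs(T[:,0])<.014)&(abs(T[:,1])<.03);print(np.percentile(T[m][:,2],[98,100]),T[m][:,1].min(),T[m][:,1].max())
b,g,rr=[p[v,u][:,i].astype(int) for i in range(3)]
k=(g>rr+50)&(g>b+30)&(abs(P[:,0]-.448)<.04)&(abs(P[:,1]-.169)<.04);print('green',k.sum(),np.round(P[k].mean(0),4),np.round(P[k].min(0),4),np.round(P[k].max(0),4))
E
```

```text
time_s: 43.9
tool_pos: [0.4485, 0.1732, 0.0457]
tcp_rot: [0.001, 0.598, 0.802, 0.001]
force: [0.4, -0.1, -0.0]
width: 0.0002
gripper_force: 0.0
now [0.4484 0.1732 0.0457] yaw 1.86 t 44.0 w -0.0 tilt [ 0.002  0.001 -1.   ]
[-0.02113284 -0.02000324] -0.029992676838948417 0.02998678959080307
green 207 [0.4434 0.1802 0.0671] [0.4353 0.1708 0.0646] [0.4523 0.1847 0.0691]
```

```bash
python3 -m jog '[[[0,-0.15,0.3,0],[0,-0.15,0.6,0],[0,-0.15,0.6,0],[0,-0.15,0.6,0]]]'; for i in 1; do python3 -m jog '[[[0,0,0.1,0],[0,0,0.1,0]]]'; done
```

```text
time_s: 44.35
tool_pos: [0.446, 0.1724, 0.0387]
tcp_rot: [-0.0, 0.598, 0.802, -0.0]
force: [-0.3, 0.0, 1.1]
width: 0.0002
gripper_force: 0.0
time_s: 44.55
tool_pos: [0.4462, 0.1725, 0.0377]
tcp_rot: [-0.0, 0.598, 0.802, -0.0]
force: [-1.0, -0.0, -0.1]
width: -0.0001
gripper_force: 0.0
```

```bash
python3 -m jog '[[[0,0,0.1,0],[0,0,0.1,0]]]'; python3 -m jog '[[[0,0,0.1,0],[0,0,0.1,0]]]'
```

```text
time_s: 44.75
tool_pos: [0.4461, 0.1725, 0.0367]
tcp_rot: [-0.0, 0.598, 0.802, -0.0]
force: [-0.4, -0.5, -0.3]
width: 0.0003
gripper_force: 0.0
time_s: 44.95
tool_pos: [0.4462, 0.1725, 0.036]
tcp_rot: [0.0, 0.598, 0.802, 0.0]
force: [-0.1, -1.7, 3.8]
width: -0.0004
gripper_force: 1.7
```

```bash
python3 -m jog '[[[0,0,0.1,0],[0,0,0.15,0],[0,0,0.15,0]]]'
```

```text
time_s: 45.25
tool_pos: [0.4462, 0.1725, 0.0345]
tcp_rot: [0.0, 0.598, 0.802, 0.0]
force: [-0.7, 0.5, 5.5]
width: -0.0
gripper_force: 2.7
```

```bash
python3 -m jog '[[[0,0,0.1,0],[0,0,0.17,0],[0,0,0.17,0]]]'
```

```text
time_s: 45.55
tool_pos: [0.4462, 0.1725, 0.0325]
tcp_rot: [0.0, 0.598, 0.802, 0.0]
force: [-0.3, -0.4, 1.8]
width: 0.0001
gripper_force: 1.2
```

```bash
python3 -m jog '[[[0,0,-0.5,0],[0,0,-3,0],[0,0,-7,0],[0,0,-11,0],[0,5,-16,0],[0,9,-20,0],[0,9,-22,0],[0,9,-22,0],[0,9,-22,0],[0,9,-22,0]]]'
python3 - <<'E'
from h import *
to()
c=calibration('wrist');p,d=read_camera('wrist');P,u,v=wcloud(d,c)
t=np.array([.587,.2627]);E=np.array([[np.cos(.107),-np.sin(.107)],[np.sin(.107),np.cos(.107)]])
for n,zl,zh in(('jar_black_mid',.14,.155),('jar_cream_mid',.125,.138),('clamp_knob',.13,.15),('jar_blue_mid',.08,.095)):
    for r in regions_of(n,'wrist')[:1]:
        k=r['region'][v,u]&(P[:,2]>zl)&(P[:,2]<zh);q=P[k][:,:2].astype(np.float32)
        if k.sum()<5: print(n,'few');continue
        b=cv2.minAreaRect(q) if n=='clamp_knob' else cv2.minEnclosingCircle(q)
        print(n,round(r['confidence'],2),k.sum(),b,'tray',np.round(E@(np.array(b[0])-t),4))
b,g,rr=[p[v,u][:,i].astype(int) for i in range(3)]
k=(g>rr+50)&(g>b+30)&(abs(P[:,0]-.448)<.04)&(abs(P[:,1]-.169)<.04);print('green z',np.percentile(P[k][:,2],95))
E
```

```text
time_s: 46.55
tool_pos: [0.5307, 0.1977, 0.2512]
tcp_rot: [-0.001, 0.598, 0.802, -0.001]
force: [0.3, 0.0, -0.4]
width: 0.0001
gripper_force: 0.0
now [0.5307 0.1977 0.2512] yaw 1.86 t 46.5 w 0.0001 tilt [-0.003 -0.001 -1.   ]
jar_black_mid 0.62 2839 ((0.5873126983642578, 0.22328916192054749), 0.030998902395367622) tray [ 0.0045 -0.0392]
jar_cream_mid 0.6 1566 ((0.5804104208946228, 0.16108986735343933), 0.02601117640733719) tray [ 0.0043 -0.1017]
clamp_knob 0.71 585 ((0.5093331933021545, 0.27778559923171997), (0.011579995974898338, 0.0466642752289772), 16.501243591308594) tray [-0.0788  0.0067]
green z 0.06878110500054889
```

```bash
python3 -m jog '[[[0,0,0,0],[0,0,0,0],[0,0,0,0],[0,0,0,0],[0,0,0,0]]]'
python3 - <<'E'
from h import *
c=calibration('wrist');p,d=read_camera('wrist');P,u,v=wcloud(d,c)
for n,zl,zh in(('jar_black_mid',.14,.155),('jar_cream_mid',.125,.138)):
    for r in regions_of(n,'wrist')[:1]:
        k=r['region'][v,u]&(P[:,2]>zl)&(P[:,2]<zh);print(n,cv2.minEnclosingCircle(P[k][:,:2].astype(np.float32)),P[k][:,2].std())
for cam in('scene','side'):
    p,d=read_camera(cam);P,u,v=cloud(cam,d)
    for n,z in(('jar_blue_mid',.0495),('dropper_mid',.064),('cone_pack_mid',.022),('test_tile_mid',.017)):
        for r in place_of(n,cam)[:1]: print(cam,n,round(r['confidence'],2),np.round(atz(cam,r['xy'],z),3))
cv2.imwrite('pics/fin.png',cv2.resize(p[100:320,170:330],None,fx=2.7,fy=2.7,interpolation=cv2.INTER_CUBIC))
E
```

```text
time_s: 47.3
tool_pos: [0.5325, 0.1982, 0.2527]
tcp_rot: [0.0, 0.598, 0.802, 0.0]
force: [0.3, 0.5, -0.4]
width: 0.0002
gripper_force: 0.0
jar_black_mid ((0.5871999263763428, 0.2232651710510254), 0.031003857031464577) 0.0011036261212704268
jar_cream_mid ((0.5805214643478394, 0.1613970696926117), 0.025820644572377205) 0.000993896592825933
scene jar_blue_mid 0.63 [ 0.637 -0.017  0.049]
scene dropper_mid 0.49 [ 0.403 -0.32   0.064]
scene cone_pack_mid 0.62 [ 0.492 -0.312  0.022]
scene test_tile_mid 0.77 [ 0.588 -0.306  0.017]
side jar_blue_mid 0.79 [ 0.634 -0.012  0.049]
side dropper_mid 0.64 [ 0.407 -0.313  0.064]
side cone_pack_mid 0.64 [ 0.488 -0.302  0.022]
side test_tile_mid 0.89 [ 0.579 -0.306  0.017]
```

View pics/fin.png

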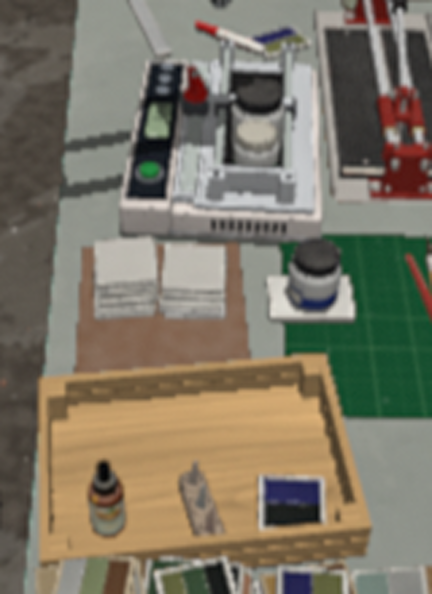

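```bash
python3 -c "
from bench import *
print(finish_job())"
```

```text
the job is handed in; nothing more can be done
None
```

I handed the job in at about 47 s, but no verdict came back: the shaken jar stands on the white tile, the cream and black jars (no red one found) are clamped in the shaker without play, the knob is locked at about 1.18 rad, and the start key was pressed to about 4 mm by the force readings and let go.

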